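# Set the stiff length stop to its mark and load the cork block against it

### The job

On the sloped trimming board, nudge the stiff blue stop gently to the right, a little at a time, until the tip of its black pointer lies on the red mark of the scale; never let it run past the mark. Then take the cork sanding block from the right front of the table and lay it flat on the slope, the same way up, its long side down against the bottom ledge and its end against the left face of the stop, without shifting the stop off the mark. Let go, and leave the cup, bottle and marker pen where they stand.

Things in the scene. Friction and masses are not known exactly. Their poses are not given: they have to be found in the camera images.
- bed_ledge (a point): Reference point of the trimming board (fixed, but placed anew each time): on the grey sloping bed at mid width, where its surface meets the inner side of the aluminium ledge (10 mm thick, 10 mm proud). Axes: x up the slope, y left along the ledge, z square out of the bed. The bed rises away from the robot at 29 degrees (0.50 rad) and spans x -12 to 160, y -220 to 220 mm.
- light_bar (a point): Middle of the underside of a fixed LED bar (24 mm deep, 16 mm high, 480 mm long along y), 258 mm above the table, straight over the bed about 73 mm up the slope, on posts at y = +-232 mm behind. An upright gripper cannot work on the bed below it: lean the tool square to the bed and come in from the robot's side, under the bar.
- mark_band (a point): Centre of the red mark, a flat red band 8 mm wide (along y) and 46 mm long across the white scale strip that runs along the bed, its middle 34 mm up the slope; axes as for bed_ledge. It is painted flat and cannot be touched or moved; it lies somewhere else along the scale each time.
- stop_tip (a point): Tip of the black pointer that sticks out 22 mm from the right (-y) side of the blue stop, just over the scale; axes as for bed_ledge. Its y relative to the mark is the distance still to go.
- stop_face (a point): Point on the left (+y) face of the blue stop, where its plane meets the bed's surface, at the ledge; axes as for bed_ledge. The stop is a block 96 mm wide (along y), from 12 to 153 mm up the slope and 2 to 30 mm above the bed, too wide to pinch. Push on this plain face; it lies 118 mm left of the pointer's tip.
- stop (a joint): Position of the stop along its rail, in m: 0 at the left end, growing to the right (-y of the bed), up to 0.20. Stiff dry friction: it takes about 9 N to move and stays where it is left. Should not be moved faster than 0.15 m/s.
- cork_block: Brown cork sanding block, 58 (its x) x 100 (its y) x 28 mm (z), about 0.12 kg; origin 2 mm below the centre of its underside. It lies flat at the right front of the table, turned at random (a similar block far back beside the white jig is not meant); it can be gripped across the 58 mm.
- resin_cup: Bystander: clear plastic mixing cup with resin and a wooden stick, 66 mm across, 85 mm high; origin at the centre of its underside. Leave alone.
- bottle: Bystander: white bottle with a red cap, 48 mm across, 115 mm high; origin at the centre of its underside. Leave alone.
- pen: Bystander: black marker pen lying on the table, 18 mm thick, 133 mm long (its y); origin under its middle. Leave alone.

How it is judged:
On the way:
1. the stop's pointer is brought to within 4 mm of the middle of the red mark and the stop is at rest, while the cork block still lies on the table (y of stop_tip in the frame of mark_band between -0.004 and 0.004 m and velocity of joint stop below 0.005 m/s and height (world z) of cork_block below 0.012 m), for 0.3 s.
At the end, for the whole second after the job is handed in: The pointer's tip is within 4 mm of the middle of the red mark; the cork block lies flat on the bed (within 0.1 rad, underside within 6 mm of the surface), square to the ledge within 0.09 rad, its long side at the ledge within 6 mm and its end within 6 mm of the stop's left face; both at rest (y of stop_tip in the frame of mark_band between -0.004 and 0.004 m and x of cork_block in the frame of stop_face between 0.023 and 0.036 m and y of cork_block in the frame of stop_face between 0.046 and 0.056 m and z of cork_block in the frame of stop_face between -0.006 and 0.006 m and angle between the y axis of cork_block and the y axis of stop_face, either way round below 0.09 rad and angle between the z axis of cork_block and the z axis of stop_face, either way round below 0.1 rad and linear speed of cork_block below 0.02 m/s and velocity of joint stop below 0.005 m/s); the robot touches nothing.
It fails at once if the pointer runs more than 5 mm past the middle of the red mark (y of stop_tip in the frame of mark_band below -0.005 m).
It fails at once if the stop is knocked along faster than 0.15 m/s (velocity of joint stop above 0.15 m/s).
It fails at once if the cup, the bottle or the pen is shifted more than 30 mm (distance of any of resin_cup, bottle, pen from where it was at the start of the episode above 0.03 m).
It also fails if it takes over 72 s, if anything falls off the work surface, if the arm or the gripper's body presses on something with over 40 N, if the wrist force passes 120 N, or if a joint passes its speed limit or range.

### The arm

A 6-joint arm with a two-finger parallel gripper is mounted at the origin on a cart in front of the work surface, level with it; the furniture and walls round the work are solid. World frame = base frame: x ahead of the robot, y to its left, z up, the work surface at z = 0. Lengths are in m, angles in rad, forces in N, time in s.
With the tool pointing down it reaches from about 0.3 to 0.95 m from the base axis. Payload 3.1 kg.
Tool frame: the origin (TCP) lies midway between the tips of the shut fingers; the grasp point (between the pads) lies arm.tcp_to_grasp behind it (arm.tcp_to_grasp is the distance from the TCP to the grasp point, in m); z points along the fingers, y is the line along which they close (so a half turn about z gives the same grasp; the last joint's range is limited). The gripper opens to 85 mm and grips with 20 to 120 N. Pads are 22 mm wide; open, the fingers measure 114 mm over their backs; the gripper's body (76 mm by 85 mm) begins 54 mm behind the grasp point. The pads swing forward as they close: fully open they stand 13 mm farther back than shut.
Start: joints at [-1.258, 0.308, 1.634, -0, 1.2, -0.07], TCP at [0.233, -0.58, 0.231] pointing down, gripper open.
Joint ranges: [-3.06, 3.06], [-0.79, 1.96], [0.05, 2.63], [-1.19, 4.34], [0.05, 2.64], [-2.94, 2.94]. Speed limits (rad/s): [2.79, 2.79, 3.14, 3.14, 3.14, 3.14].

### API

Orientations are given as a unit quaternion [x, y, z, w].
In Python, from workcell import arm, imaging gives the robot as it stands.
- The arm moves only by the tool play_rows, never from a script. Its argument "deltas" is a list of rows, each a list of 7 numbers: the shift along the tool's x, y, z in units of 30 cm (1.0 is 30 cm), then the turn, a rotation vector about the tool's x, y, z in units of 180 degrees (1.0 is 180 degrees), then the finger opening in mm, from 0 to 85.4. A call has 1 to 5 rows; each row shifts and turns the commanded pose from where the row before left it, along the tool's axes as they then stand; what a row does not reach is not made up. A row lasts 1/8 s, in which the tool goes at most 62.5 mm and 10.7 degrees, less where a joint would pass 70% of its speed; a pose out of reach is approached as far as the arm can. A call with a number of a shift or a turn outside -1 to 1 is refused whole. A call with a gripper value outside its range is refused whole. The fingers move at their own pace and stop on an object; "force" is the grip in N (left out, the last holds). Time passes only in rows, so rows that do not move let the fingers close. It gives the time, the measured TCP pose, the force, the opening and the grip force at its end, in the units of the state.
- arm.state(): the state, without advancing time (a new reading comes with each control period).
- imaging.snapshot(name): name is "side" or "top"; returns a dict with "img" (480x640x3 uint8, red, green, blue), "fx", "fy", "cx", "cy" (pixels), "dist" ([k1, k2, p1, p2, k3] as OpenCV has them; the pictures are not rectified), "world_to_cam" (4x4, takes a point from world to camera coordinates). Camera axes: x right, y up, looking along -z (the intrinsics and any distortion apply to the point x, -y, -z); pixel columns grow to the right and rows downward; lengths in m; the calibration is good to about 2 mm. A picture is of the moment at which its call begins. There is no depth.
- arm.hand_in(): hands the job in; it is judged then, once.
The state is a dict: "time_s": time; "joint_positions": joint angles; "qd": joint speeds; "joint_torque": joint torques, N m; "tool_pos": TCP position; "orientation": TCP orientation; "ft_force": force on the tool from outside, world axes, zero at the start; "torque": the same for the moment, N m; "width": opening from 0.0 (shut) to 1.0 (fully open); "grasp_force": force on a finger pad.
Only numpy, scipy, OpenCV 4.12 (cv2) and the standard library are available. Lean on these libraries where they do the work, as an engineer would, in place of code of your own. Each camera call takes 0.05 s, during which the arm holds its last target. There are 200 camera calls.

## Working session

There is one attempt and no reset: what is moved stays moved. The work goes in short steps, Python scripts to look and compute and a tool call to move; the robot and the scene stay as the last step left them, time stands still between calls to the robot, and variables do not carry over. Pictures are saved under pics/ and viewed, at most 10 in all, crops included, and the job is handed in when it is done.

Besides the shell and the picture viewer there is one more tool, called after ">>>" by a JSON object that holds its "fn" and its "kwargs". play_rows: Moves the arm, as the interface text tells. Its arguments: {"type":"object","properties":{"deltas":{"type":"array","items":{"type":"array","items":{"type":"number"}}},"force":{"type":"number"}},"required":["deltas"]}

```bash
mkdir -p pics; ls; cat > h.py <<'E'
import numpy as np, cv2
from scipy.spatial.transform import Rotation as R
from workcell import arm, imaging
def snap(n,f=None):
    s=imaging.snapshot(n)
    if f: cv2.imwrite('pics/'+f,s['img'][:,:,::-1])
    return s
def K(s): return np.array([[s['fx'],0,s['cx']],[0,s['fy'],s['cy']],[0,0,1.]])
def ray(s,uv):
    uv=np.array(uv,float).reshape(-1,1,2)
    n=cv2.undistortPoints(uv,K(s),np.array(s['dist'],float)).reshape(-1,2)
    d=np.c_[n[:,0],-n[:,1],-np.ones(len(n))]
    T=np.array(s['world_to_cam']);Rm=T[:3,:3]
    d=d@Rm; return -Rm.T@T[:3,3], d/np.linalg.norm(d,axis=1)[:,None]
def onplane(s,uv,p,n):
    o,d=ray(s,uv); t=((np.array(p)-o)@n)/(d@np.array(n)); return o+d*t[:,None]
def tri(s1,uv1,s2,uv2):
    A=np.zeros((3,3));b=np.zeros(3);L=[]
    for s,uv in((s1,uv1),(s2,uv2)):
        o,d=ray(s,[uv]);d=d[0];P=np.eye(3)-np.outer(d,d);A+=P;b+=P@o;L.append((o,d))
    x=np.linalg.solve(A,b); return x,[np.linalg.norm(np.cross(x-o,d)) for o,d in L]
def proj(s,p):
    T=np.array(s['world_to_cam']);c=np.atleast_2d(p)@T[:3,:3].T+T[:3,3]
    c=c*[1,-1,-1]
    return cv2.projectPoints(c.reshape(-1,1,3),np.zeros(3),np.zeros(3),K(s),np.array(s['dist'],float))[0].reshape(-1,2)
E
python3 - <<'E'
from h import *
for n in('side','top'):
    s=snap(n,n+'0.png'); o,_=ray(s,[[320,240]]); print(n,o,_,s['fx'],s['dist'])
print(arm.tcp_to_grasp,[a for a in dir(arm) if a[0]!='_'])
print(arm.state())
E
```

```text
pics
side [0.12957536 0.91829844 0.94397318] [[ 0.29589712 -0.72023343 -0.62746211]] 453.7952072593771 [-0.03393601  0.          0.          0.          0.        ]
top [0.30748712 0.04022696 1.46231155] [[ 0.15846735 -0.02459681 -0.9870578 ]] 493.48562012559694 [0.03608728 0.         0.         0.         0.        ]
0.0187 ['PlanningError', 'hand_in', 'state', 'tcp_to_grasp']
{'time_s': 0.1, 'joint_positions': array([-1.25768065e+00,  3.08932657e-01,  1.63505619e+00, -9.81174112e-06,
        1.19967899e+00, -6.97081408e-02]), 'qd': array([ 0.00072512, -0.00195127, -0.00304923, -0.00107281, -0.00097015,
       -0.00065775]), 'joint_torque': array([ 3.07626651e-04, -4.16404867e+01, -2.77645272e+01, -3.95219490e-05,
        3.97737938e-03, -2.14097838e-05]), 'tool_pos': array([ 0.23320281, -0.57906803,  0.23015419]), 'orientation': array([ 9.81735737e-01,  1.90246857e-01, -1.30503415e-04, -1.02936091e-03]), 'ft_force': array([-0.9437078 , -0.78317347, -0.59088581]), 'torque': array([-0.01936477,  0.03076045,  0.0394823 ]), 'grasp_force': 0.0, 'width': 1.005208782063644}
```

View pics/side0.png

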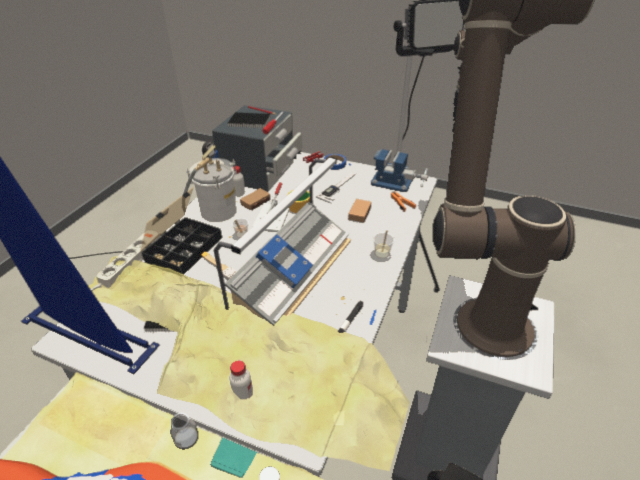

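View pics/top0.png

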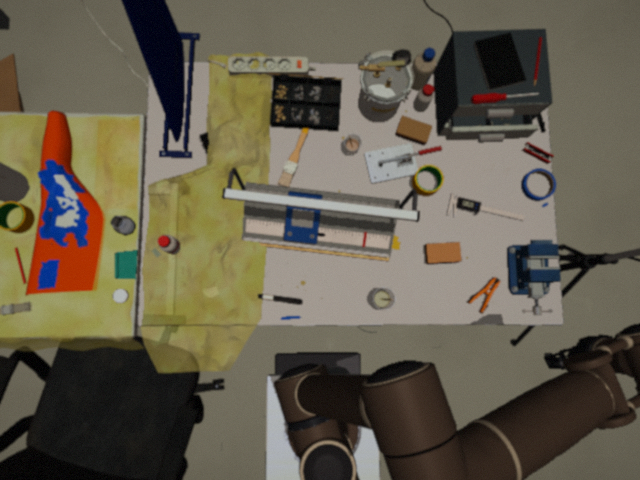

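The side view shows the bed around (290,265), with the blue stop at (285,260), red mark at (326,240), and cork at (360,210). In the top view the stop is at (302,217), the red mark at (365,240), the cork at (443,252), the cup at (380,298), the pen at (280,298) and the bottle at (167,243). Next I'll zoom in.

```bash
python3 - <<'E'
import cv2,numpy as np
t=cv2.imread('pics/top0.png')[170:270,220:470];s=cv2.imread('pics/side0.png')[190:325,210:380]
t=cv2.resize(t,None,fx=3.2,fy=3.2,interpolation=cv2.INTER_CUBIC)
cv2.imwrite('pics/ct.png',t)
cv2.imwrite('pics/cs.png',cv2.resize(s,None,fx=4.4,fy=4.4,interpolation=cv2.INTER_CUBIC))
E
```

```text
(no output)
```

View pics/ct.png

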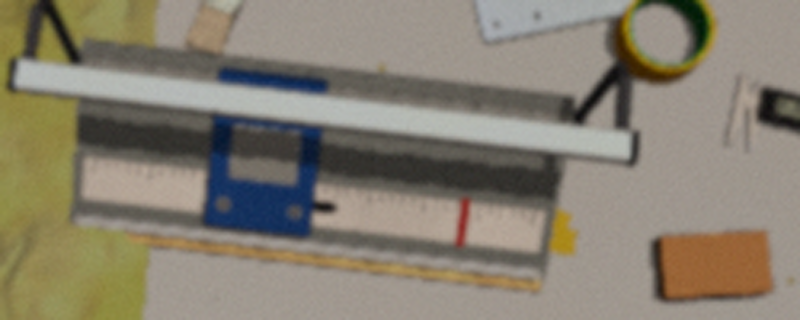

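View pics/cs.png

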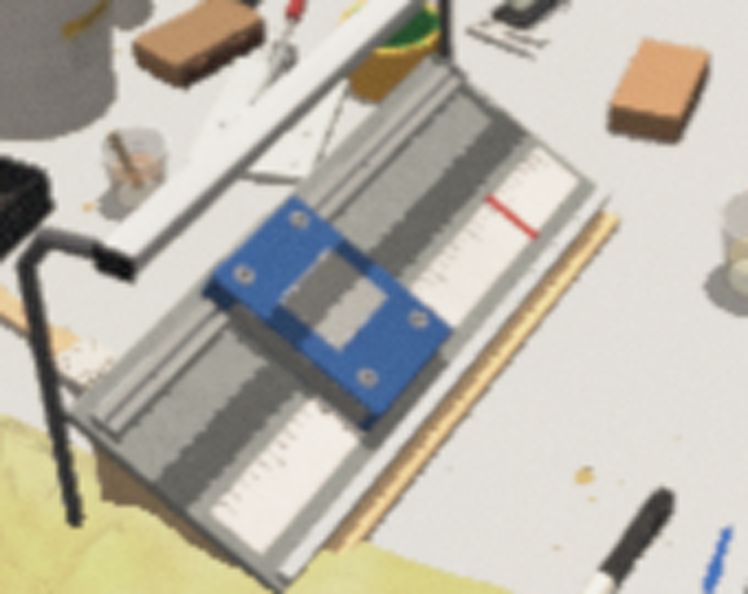

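The top crop shows the stop's lower corners at (205,225) and (307,236), the pointer tip at (334,208), and the red mark from (466,198) to (461,245). In the side crop the mark runs from (489,198) to (536,237), and the scale strip corners are clear. I'll triangulate these next.

```bash
cat > m.py <<'E'
from h import *
def redmask(img):
    h=cv2.cvtColor(img,cv2.COLOR_RGB2HSV).astype(int)
    return (((h[...,0]<7)|(h[...,0]>172))&(h[...,1]>110)&(h[...,2]>70)).astype(np.uint8)
E
python3 - <<'E'
from m import *
s=snap('side');t=snap('top')
ft=lambda u,v:((u+.5)/3.2-.5+220,(v+.5)/3.2-.5+170)
fs=lambda u,v:((u+.5)/4.4-.5+210,(v+.5)/4.4-.5+190)
P={'mark_up':((466,198),(489,198)),'mark_dn':((461,245),(536,237)),'sc_lb':((80,203),(265,555)),'sc_rb':((547,248),(578,180)),'sc_lt':((83,155),(213,510)),'sc_rt':((553,208),(537,148)),
'st_lb':((205,225),(372,418)),'st_rb':((307,236),(450,332)),
'ck1':((770,288),(678,140)),'ck_a':((658,234),(649,40)),'ck_b':((768,231),(708,50)),'ck_c':((772,292),(676,115)),'ck_d':((660,298),(612,100))}
X={}
for k,(a,b) in P.items():
    x,r=tri(t,ft(*a),s,fs(*b));X[k]=x;print(k,x.round(4),np.round(r,4))
# plane through scale pts
Q=np.array([X[k] for k in P if k[:2] in('ma','sc')]);c=Q.mean(0);u,_,vt=np.linalg.svd(Q-c)
n=vt[2]*np.sign(vt[2][2]);print('n',n,np.degrees(np.arccos(n[2])),'resid',((Q-c)@n).round(4),'c',c)
yd=X['sc_lb']-X['sc_rb']+X['sc_lt']-X['sc_rt'];print('yaw',np.degrees(np.arctan2(-yd[0],yd[1])),yd/np.linalg.norm(yd))
for nme,q,lo,hi in(('top',t,(320,200),(395,262)),('side',s,(300,220),(345,260))):
    m=redmask(q['img']);yy,xx=np.nonzero(m[lo[1]:hi[1],lo[0]:hi[0]]);print(nme,'red',len(xx),xx.mean()+lo[0],yy.mean()+lo[1],xx.min()+lo[0],xx.max()+lo[0])
E
```

```text
mark_up [ 0.5569 -0.1264  0.0565] [0.0007 0.0007]
mark_dn [ 0.5181 -0.1233  0.0342] [0.0003 0.0003]
sc_lb [0.5578 0.2246 0.0396] [0.0008 0.0008]
sc_rb [ 0.5154 -0.2029  0.0298] [0. 0.]
sc_lt [0.5963 0.2193 0.0586] [0.0014 0.0014]
sc_rt [ 0.5497 -0.2063  0.0477] [0.0001 0.0001]
st_lb [0.5363 0.1106 0.058 ] [0.003 0.003]
st_rb [0.524  0.0183 0.0585] [0.0011 0.0011]
ck1 [ 0.4996 -0.4434 -0.095 ] [0.0073 0.0073]
ck_a [ 0.5046 -0.2893  0.1067] [0.0118 0.0118]
ck_b [ 0.5056 -0.4132  0.0233] [0.0261 0.0261]
ck_c [ 0.4958 -0.4335 -0.061 ] [0.0116 0.0116]
ck_d [ 0.4928 -0.2939  0.0461] [0.0268 0.0268]
n [-0.4648143   0.03197943  0.88483048] 27.769332349312407 resid [ 0.0042  0.0025 -0.     -0.0026 -0.0013 -0.0028] c [ 0.54904033 -0.03581384  0.04440052]
yaw -5.9568230807565925 [0.10374887 0.99431177 0.02408894]
top red 35 364.2 238.5142857142857 363 366
side red 13 326.0 239.0 321 331
```

```bash
cat >> m.py <<'E'
th=0.5; yaw=np.radians(-5.957)
def bedframe(B=(0.524,0.0118,0.028),yaw=yaw):
    h=np.array([np.cos(yaw),np.sin(yaw),0]);Y=np.array([-np.sin(yaw),np.cos(yaw),0]);z=np.array([0,0,1.])
    X=np.cos(th)*h+np.sin(th)*z;N=np.cross(X,Y)
    return np.array(B),np.c_[X,Y,N]
B,F=bedframe()
bed=lambda x,y,z:B+F@np.array([x,y,z])
Rbed=np.c_[F[:,1],F[:,0],-F[:,2]]   # tool x=bed y, tool y=bed x, z into bed
def pose():
    s=arm.state();return s['tool_pos'],R.from_quat(s['orientation']),s
def plan(p,Rt,n,pr=True,frm=None):
    p0,r0=frm if frm else pose()[:2]
    rt=R.from_matrix(Rt);w=(r0.inv()*rt).as_rotvec();d=(p-p0)/n;rows=[]
    for i in range(n):
        ri=r0*R.from_rotvec(w*i/n);rows.append(np.r_[ri.inv().apply(d)/.3,w/n/np.pi].round(3))
    print('dist',np.linalg.norm(d)*1e3,'deg/row',np.degrees(np.linalg.norm(w)/n))
    for r in rows: print(r.tolist())
    return p,rt
E
python3 - <<'E'
from m import *
s=snap('side');t=snap('top')
ft=lambda u,v:((u+.5)/3.2-.5+220,(v+.5)/3.2-.5+170)
fs=lambda u,v:((u+.5)/4.4-.5+210,(v+.5)/4.4-.5+190)
for k,a,b in(('a',(658,234),(612,100)),('b',(768,231),(649,40)),('c',(772,292),(708,50)),('d',(660,298),(676,115))):
    x,r=tri(t,ft(*a),s,fs(*b));print(k,x.round(4),np.round(r,4))
# contour in top
for nme,q,lo,hi in(('top',t,(415,230),(475,275)),('side',s,(340,190),(380,230))):
    h=cv2.cvtColor(q['img'],cv2.COLOR_RGB2HSV)[lo[1]:hi[1],lo[0]:hi[0]]
    m=((h[...,0]>4)&(h[...,0]<20)&(h[...,1]>90)&(h[...,2]>(110 if nme=='side' else 60))).astype(np.uint8)
    c=max(cv2.findContours(m,0,1)[0],key=cv2.contourArea);b=cv2.minAreaRect(c);pts=cv2.boxPoints(b)+np.array(lo)
    print(nme,b,pts.tolist(),m.sum())
    if nme=='top':
        w=onplane(q,pts,(0,0,.028),(0,0,1.));print(w.round(4),w.mean(0))
a=(bed(.035,.14,.15),Rbed);
m1=plan(np.array([.40,-.12,.27]),Rbed,8)
print(); plan(*a,5,frm=m1)
E
```

```text
a [ 0.5261 -0.305   0.0333] [0.0015 0.0015]
b [ 0.5298 -0.4089  0.0245] [0.0015 0.0015]
c [ 0.4758 -0.408   0.0282] [0.0016 0.0016]
d [ 0.4698 -0.3037  0.0342] [0.0015 0.0015]
top ((27.80769157409668, 22.538461685180664), (20.135618209838867, 34.7242317199707), 86.8201675415039) [[424.91384506225586, 243.4492311477661], [459.5846138000488, 241.52307605743408], [460.7015380859375, 261.62769317626953], [426.03076934814453, 263.55384826660156]] 690
[[ 0.5264 -0.3048  0.028 ]
 [ 0.5317 -0.4073  0.028 ]
 [ 0.4721 -0.4077  0.028 ]
 [ 0.4668 -0.3058  0.028 ]] [ 0.4992217  -0.35638649  0.028     ]
side ((19.5, 18.0), (16.76007080078125, 18.024980545043945), 18.434947967529297) [[348.69999980926514, 213.89999961853027], [354.4000005722046, 196.80000114440918], [370.29999923706055, 202.10000038146973], [364.5999984741211, 219.19999885559082]] 265
dist 61.29770001452035 deg/row 8.476399506791346
[0.136, -0.152, -0.016, -0.018, 0.011, -0.042]
[0.155, -0.131, -0.019, -0.018, 0.011, -0.042]
[0.172, -0.108, -0.02, -0.018, 0.011, -0.042]
[0.185, -0.084, -0.02, -0.018, 0.011, -0.042]
[0.195, -0.057, -0.017, -0.018, 0.011, -0.042]
[0.202, -0.03, -0.013, -0.018, 0.011, -0.042]
[0.204, -0.003, -0.007, -0.018, 0.011, -0.042]
[0.203, 0.025, 0.0, -0.018, 0.011, -0.042]

dist 61.34340505220225 deg/row 0.0
[0.189, 0.01, 0.077, 0.0, 0.0, 0.0]
[0.189, 0.01, 0.077, 0.0, 0.0, 0.0]
[0.189, 0.01, 0.077, 0.0, 0.0, 0.0]
[0.189, 0.01, 0.077, 0.0, 0.0, 0.0]
[0.189, 0.01, 0.077, 0.0, 0.0, 0.0]
```

>>> {"fn": "play_rows", "kwargs": {"deltas": [[0.136,-0.152,-0.016,-0.018,0.011,-0.042,0],[0.155,-0.131,-0.019,-0.018,0.011,-0.042,0],[0.172,-0.108,-0.02,-0.018,0.011,-0.042,0],[0.185,-0.084,-0.02,-0.018,0.011,-0.042,0],[0.195,-0.057,-0.017,-0.018,0.011,-0.042,0]], "force": 40}}

```text
time_s: 0.92
tool_pos: [0.3382, -0.2911, 0.2559]
orientation: [0.853, 0.495, 0.11, 0.121]
ft_force: [0.8, 0.7, 0.5]
width: -0.002
grasp_force: 0.0
```

>>> {"fn": "play_rows", "kwargs": {"deltas": [[0.202,-0.03,-0.013,-0.018,0.011,-0.042,0],[0.204,-0.003,-0.007,-0.018,0.011,-0.042,0],[0.203,0.025,0,-0.018,0.011,-0.042,0],[0,0,0,0,0,0,0]]}}

```text
time_s: 1.42
tool_pos: [0.4006, -0.1168, 0.2707]
orientation: [0.718, 0.649, 0.17, 0.184]
ft_force: [-0.3, -1.6, -0.1]
width: -0.0
grasp_force: 0.0
```

```bash
python3 - <<'E'
from m import *
p,r,s=pose();print(p,F.T@(p-B),s['joint_positions'],s['time_s'])
m=plan(bed(.035,.14,.12),Rbed,5); plan(bed(.035,.14,.014),Rbed,3,frm=m)
E
```

```text
[ 0.40064638 -0.1168072   0.27067754] [ 0.02039059 -0.14071462  0.26539016] [-0.55662608 -0.49184234  2.36343127  0.29830251  0.83289837 -0.6085384 ] 1.425
dist 63.293737311731185 deg/row 0.09923863848796866
[0.187, 0.01, 0.098, 0.0, -0.0, 0.0]
[0.187, 0.01, 0.098, 0.0, -0.0, 0.0]
[0.187, 0.01, 0.098, 0.0, -0.0, 0.0]
[0.187, 0.01, 0.097, 0.0, -0.0, 0.0]
[0.187, 0.01, 0.097, 0.0, -0.0, 0.0]
dist 35.33333333333333 deg/row 0.0
[-0.0, 0.0, 0.118, 0.0, 0.0, 0.0]
[-0.0, 0.0, 0.118, 0.0, 0.0, 0.0]
[-0.0, 0.0, 0.118, 0.0, 0.0, 0.0]
```

>>> {"fn": "play_rows", "kwargs": {"deltas": [[0.185,0.01,0.097,0,0,0,0],[0.185,0.01,0.097,0,0,0,0],[0.185,0.01,0.097,0,0,0,0],[0.185,0.01,0.097,0,0,0,0],[0.187,0.01,0.097,0,0,0,0]]}}

```text
time_s: 2.05
tool_pos: [0.5109, 0.1345, 0.157]
orientation: [0.722, 0.645, 0.168, 0.185]
ft_force: [2.3, -1.8, 0.3]
width: 0.002
grasp_force: 0.0
```

>>> {"fn": "play_rows", "kwargs": {"deltas": [[0,0,0.118,0,0,0,0],[0,0,0.118,0,0,0,0],[0,0,0.11,0,0,0,0],[0,0,0,0,0,0,0]]}}

```text
time_s: 2.55
tool_pos: [0.5584, 0.1265, 0.0632]
orientation: [0.723, 0.646, 0.164, 0.184]
ft_force: [-0.7, 0.3, -0.3]
width: 0.002
grasp_force: 0.0
```

```bash
python3 - <<'E'
from m import *
p,r,s=pose();print(p,F.T@(p-B),s['ft_force'])
t=snap('top');q=snap('side')
a=cv2.resize(t['img'][165:270,220:420],(800,420),interpolation=cv2.INTER_CUBIC)
b=cv2.resize(q['img'][200:320,210:370],(240,180),interpolation=cv2.INTER_CUBIC)
c=np.zeros((600,800,3),np.uint8);c[:420]=a;c[420:,:240]=b
cv2.imwrite('pics/p1.png',c[:,:,::-1])
E
```

```text
[0.55841363 0.12654931 0.06324068] [0.03648194 0.11770119 0.02022636] [-0.65980234  0.32679502 -0.32657053]
```

View pics/p1.png

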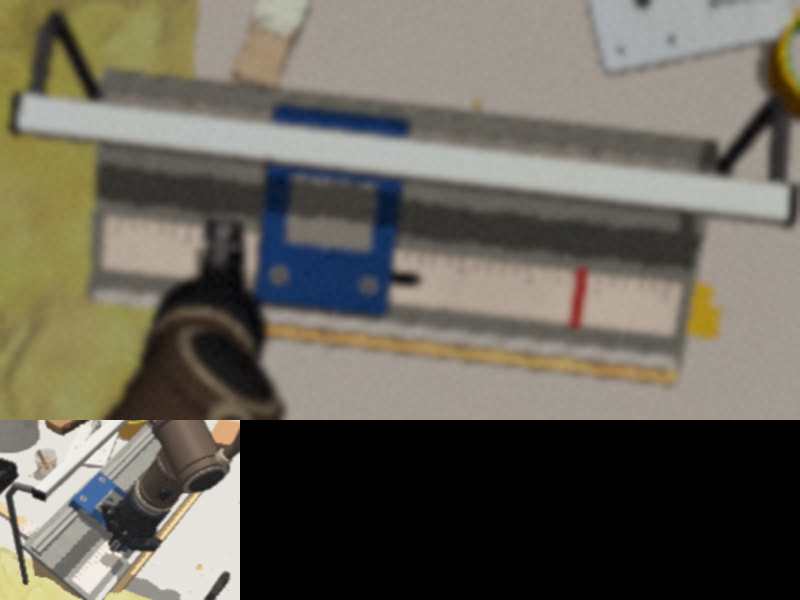

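The top view shows the fingers' right edge at (243,250), the stop's left face at (262,280), the tip at (418,280) and the mark at (580,283) in the 4x crop. The tip and mark stay visible while pushing, so I'll write a profile measurement.

```bash
cat >> m.py <<'E'
def meas(t=None,show=False):
    t=t or snap('top');img=t['img'].astype(np.float32);ys=np.arange(.16,-.2,-.0005)
    def prof(x,z):
        uv=proj(t,np.array([bed(x,y,z) for y in ys])).astype(np.float32).reshape(1,-1,2)
        return cv2.remap(img,uv[...,0],uv[...,1],cv2.INTER_CUBIC)[0]
    g=np.mean([prof(x,0) for x in(.018,.022,.046,.05)],0); red=np.clip(g[:,0]-(g[:,1]+g[:,2])/2-25,0,None);red[ys>0.0+0*ys]=0 if False else red[ys>0.0]
    k=np.argmax(red);sl=slice(max(k-16,0),k+17);mark=(red[sl]*ys[sl]).sum()/red[sl].sum()
    out={}
    for x in(.030,.034,.038):
        p=prof(x,.003);v=p.max(1);out[x]=v
    v=np.mean(list(out.values()),0)
    if show:
        for x in out: print(x,[int(a) for a in out[x][300:420:4]])
    dark=[i for i in range(len(v)) if v[i]<0.55*np.median(v[ys<-.15]) and ys[i]>mark-.005]
    tip=ys[max(dark)] if dark else None
    return tip,mark,v,ys
E
python3 - <<'E'
from m import *
t=snap('top')
tip=onplane(t,[((418.5)/4-.5+220,(280.5)/4-.5+165)],bed(.034,0,.003),F[:,2])[0];print('tip bed',F.T@(tip-B))
for x in(.030,.034,.038):pass
a,m,v,ys=meas(t,True);print(a,m,'ys from',ys[300],np.median(v[ys<-.15]))
i=abs(ys-a).argmin();print([(round(float(ys[j]),4),int(v[j])) for j in range(i-16,i+20,2)])
p,r,s=pose();print(s['ft_force'])
E
```

```text
tip bed [ 0.03394088 -0.01611013  0.003     ]
0.03 [89, 88, 84, 81, 80, 90, 89, 87, 84, 84, 88, 97, 113, 134, 154, 171, 176, 179, 178, 178, 178, 177, 176, 177, 176, 174, 173, 174, 174, 173]
0.034 [91, 89, 80, 64, 46, 33, 29, 27, 25, 26, 31, 42, 67, 100, 131, 157, 172, 179, 180, 176, 178, 176, 174, 175, 174, 173, 172, 172, 172, 172]
0.038 [89, 89, 80, 74, 74, 85, 90, 90, 87, 84, 84, 91, 106, 131, 152, 168, 175, 177, 178, 177, 176, 176, 175, 172, 175, 175, 172, 170, 170, 172]
-0.014000000000000151 -0.133796830621377 ys from 0.00999999999999987 181.34946
[(-0.006, 66), (-0.007, 65), (-0.008, 65), (-0.009, 65), (-0.01, 68), (-0.011, 71), (-0.012, 76), (-0.013, 86), (-0.014, 96), (-0.015, 106), (-0.016, 121), (-0.017, 134), (-0.018, 146), (-0.019, 158), (-0.02, 165), (-0.021, 170), (-0.022, 175), (-0.023, 177)]
[-0.05510096  0.13779743  0.07544929]
```

>>> {"fn": "play_rows", "kwargs": {"deltas": [[0,0,0.02,0,0,0,0],[-0.01,0,0,0,0,0,0],[-0.01,0,0,0,0,0,0],[-0.01,0,0,0,0,0,0],[-0.01,0,0,0,0,0,0]]}}

```text
time_s: 3.32
tool_pos: [0.5608, 0.118, 0.0613]
orientation: [0.721, 0.646, 0.169, 0.184]
ft_force: [-3.1, 10.2, 2.2]
width: 0.0
grasp_force: 4.6
```

>>> {"fn": "play_rows", "kwargs": {"deltas": [[-0.02,0,0,0,0,0,0],[-0.025,0,0,0,0,0,0],[-0.025,0,0,0,0,0,0],[-0.025,0,0,0,0,0,0],[-0.02,0,0,0,0,0,0]]}}

```text
time_s: 3.95
tool_pos: [0.5567, 0.0844, 0.0612]
orientation: [0.721, 0.647, 0.17, 0.184]
ft_force: [-5.5, 11.2, 3.1]
width: 0.003
grasp_force: 4.9
```

```bash
python3 - <<'E'
s=open('m.py').read()
s=s.replace("v=np.mean(list(out.values()),0)","v=out[.034]").replace("0.55*np.median","0.56*np.median")
open('m.py','w').write(s)
from m import *
p,r,s=pose();print(F.T@(p-B),s['ft_force'],s['qd'].round(4))
a,m,v,ys=meas();print(a,m,a-m)
E
```

```text
[0.03788053 0.07561717 0.01718952] [-5.46159399 11.15289131  3.12553282] [-0.1102 -0.0252  0.0361  0.1491 -0.0461 -0.2385]
-0.05000000000000018 -0.13378072232493227 0.08378072232493208
```

>>> {"fn": "play_rows", "kwargs": {"deltas": [[-0.025,0,0,0,0,0,0],[-0.025,0,0,0,0,0,0],[-0.025,0,0,0,0,0,0],[-0.025,0,0,0,0,0,0],[-0.025,0,0,0,0,0,0]]}}

```text
time_s: 4.62
tool_pos: [0.5525, 0.0466, 0.0611]
orientation: [0.721, 0.647, 0.169, 0.184]
ft_force: [-5.5, 10.5, 5.0]
width: -0.002
grasp_force: 5.0
```

>>> {"fn": "play_rows", "kwargs": {"deltas": [[-0.025,0,0,0,0,0,0],[-0.025,0,0,0,0,0,0],[-0.02,0,0,0,0,0,0],[-0.01,0,0,0,0,0,0],[0,0,0,0,0,0,0]]}}

```text
time_s: 5.25
tool_pos: [0.5497, 0.0219, 0.0609]
orientation: [0.721, 0.646, 0.168, 0.184]
ft_force: [-2.5, 7.1, 3.6]
width: -0.0
grasp_force: 3.4
```

```bash
python3 - <<'E'
from m import *
p,r,s=pose();print(F.T@(p-B),s['ft_force'],s['qd'].round(4))
for _ in range(2):
    a,m,v,ys=meas();print(a,m,a-m)
E
```

```text
[0.03729639 0.01276372 0.01712213] [-2.52992257  7.13644489  3.55597744] [-0.0006  0.0035 -0.0032 -0.0074  0.0029  0.005 ]
-0.11200000000000024 -0.13382091317424527 0.021820913174245032
-0.11200000000000024 -0.1337666404186909 0.02176664041869067
```

>>> {"fn": "play_rows", "kwargs": {"deltas": [[-0.01,0,0,0,0,0,0],[-0.015,0,0,0,0,0,0],[-0.015,0,0,0,0,0,0],[-0.01,0,0,0,0,0,0],[0,0,0,0,0,0,0]]}}

```text
time_s: 5.98
tool_pos: [0.548, 0.007, 0.0608]
orientation: [0.721, 0.646, 0.168, 0.184]
ft_force: [-3.4, 7.2, 4.2]
width: 0.001
grasp_force: 3.6
```

```bash
python3 - <<'E'
from m import *
p,r,s=pose();print(F.T@(p-B),s['ft_force'])
t=snap('top');a,m,v,ys=meas(t);print(a,m,a-m)
i=abs(ys+.128).argmin();print([(round(float(ys[j]),4),int(v[j])) for j in range(i-30,i+30,2)])
q=snap('side')
A=cv2.resize(t['img'][215:255,310:390],(800,400),interpolation=cv2.INTER_CUBIC)
b=cv2.resize(q['img'][220:260,290:370],(400,200),interpolation=cv2.INTER_CUBIC)
c=np.zeros((600,800,3),np.uint8);c[:400]=A;c[400:,:400]=b
cv2.imwrite('pics/p2.png',c[:,:,::-1])
E
```

```text
[ 0.03706219 -0.00224325  0.01712326] [-3.35937507  7.1860635   4.23102748]
-0.12800000000000025 -0.1337512604589861 0.005751260458985857
[(-0.113, 47), (-0.114, 43), (-0.115, 46), (-0.116, 49), (-0.117, 50), (-0.118, 51), (-0.119, 53), (-0.12, 52), (-0.121, 54), (-0.122, 56), (-0.123, 56), (-0.124, 61), (-0.125, 69), (-0.126, 78), (-0.127, 90), (-0.128, 99), (-0.129, 106), (-0.13, 115), (-0.131, 123), (-0.132, 128), (-0.133, 135), (-0.134, 139), (-0.135, 142), (-0.136, 149), (-0.137, 156), (-0.138, 163), (-0.139, 171), (-0.14, 175), (-0.141, 177), (-0.142, 179)]
```

View pics/p2.png

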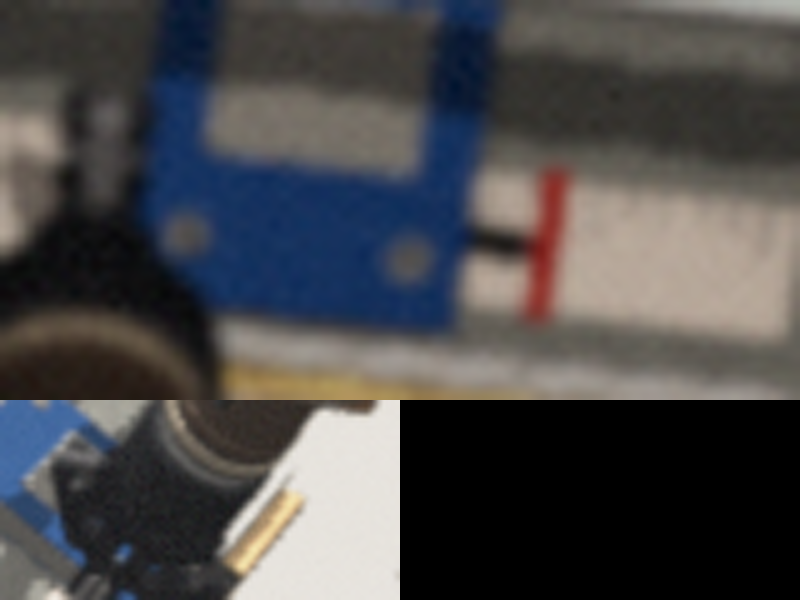

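The tip at (528,243) just touches the left edge of the red band, whose centre is at about (546,243), so roughly 6 mm remain.

>>> {"fn": "play_rows", "kwargs": {"deltas": [[-0.007,0,0,0,0,0,0],[-0.006,0,0,0,0,0,0],[-0.004,0,0,0,0,0,0],[0,0,0,0,0,0,0],[0,0,0,0,0,0,0]]}}

```text
time_s: 6.7
tool_pos: [0.5474, 0.0022, 0.0608]
orientation: [0.721, 0.646, 0.168, 0.184]
ft_force: [-3.3, 8.4, 4.9]
width: 0.0
grasp_force: 4.1
```

```bash
python3 - <<'E'
from m import *
p,r,s=pose();print(F.T@(p-B),s['ft_force'])
t=snap('top');a,m,v,ys=meas(t);print(a,m,a-m)
img=t['img'].astype(np.float32);ys=np.arange(-.10,-.15,-.001)
# face edges of stop as independent check: right plate edge z=.03 at x .02 ,.05: blueness
for x in(.022,.047):
    yy=np.arange(-.04,-.14,-.0005)
    uv=proj(t,np.array([bed(x,y,.03) for y in yy])).astype(np.float32).reshape(1,-1,2)
    g=cv2.remap(img,uv[...,0],uv[...,1],cv2.INTER_CUBIC)[0];v=g[:,0];h=(v[:20].mean()+175)/2
    print('right edge',x,yy[np.argmax(v>h)])
q=snap('top');A=cv2.resize(q['img'][215:255,310:390],(800,400),interpolation=cv2.INTER_CUBIC)
cv2.imwrite('pics/p3.png',A[:,:,::-1])
E
```

```text
[ 0.0370123  -0.00714684  0.01713331] [-3.3030483   8.36408486  4.85819597]
-0.13400000000000026 -0.1338517189622761 -0.00014828103772415724
right edge 0.022 -0.11300000000000007
right edge 0.047 -0.11500000000000007
```

View pics/p3.png

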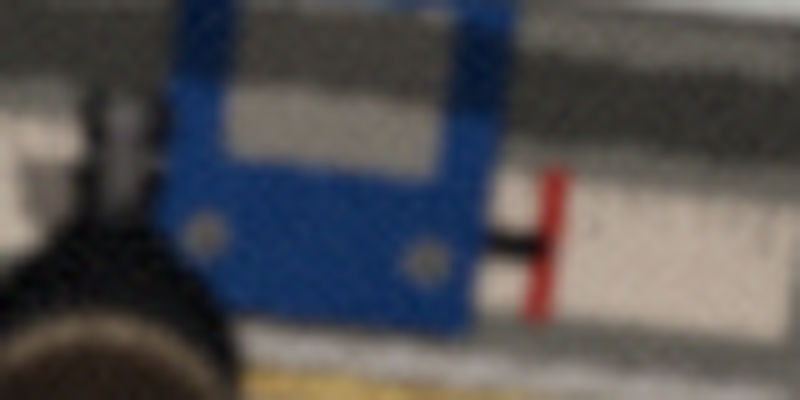

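The tip at (545,243) is now on the band's middle (546,243), measured within about 1–2 mm. Retreating and going for the cork.

```bash
cat >> m.py <<'E'
cy=np.radians(3.)
Rc=np.c_[[-np.sin(cy),np.cos(cy),0],[np.cos(cy),np.sin(cy),0],[0,0,-1.]]
cork=np.array([.499,-.356,0])
E
python3 - <<'E'
from m import *
a=plan(bed(.034,.0,.2),Rbed,4)
m=(R.from_matrix(Rbed)*R.from_rotvec(.5*(R.from_matrix(Rbed).inv()*R.from_matrix(Rc)).as_rotvec())).as_matrix()
b=plan(np.array([.42,-.2,.23]),m,4,frm=a)
c=plan(cork+[0,0,.12],Rc,4,frm=b)
E
```

```text
dist 45.75944476998261 deg/row 0.09076798690091478
[0.006, -0.002, -0.152, 0.0, -0.0, -0.0]
[0.006, -0.002, -0.152, 0.0, -0.0, -0.0]
[0.006, -0.002, -0.152, 0.0, -0.0, -0.0]
[0.006, -0.002, -0.152, 0.0, -0.0, -0.0]
dist 55.55464725724355 deg/row 3.748437891546039
[-0.185, -0.007, -0.014, 0.02, 0.002, -0.006]
[-0.184, -0.012, -0.014, 0.02, 0.002, -0.006]
[-0.184, -0.016, -0.014, 0.02, 0.002, -0.006]
[-0.184, -0.02, -0.014, 0.02, 0.002, -0.006]
dist 51.64603082522412 deg/row 3.748437891546038
[-0.127, 0.044, 0.107, 0.02, 0.002, -0.006]
[-0.129, 0.048, 0.104, 0.02, 0.002, -0.006]
[-0.13, 0.052, 0.1, 0.02, 0.002, -0.006]
[-0.132, 0.056, 0.096, 0.02, 0.002, -0.006]
```

>>> {"fn": "play_rows", "kwargs": {"deltas": [[0.024,0,0,0,0,0,0],[0,-0.002,-0.15,0,0,0,0],[0,-0.002,-0.15,0,0,0,0],[0,-0.002,-0.15,0,0,0,0],[0,-0.002,-0.15,0,0,0,0]]}}

```text
time_s: 7.42
tool_pos: [0.4591, 0.0174, 0.2182]
orientation: [0.722, 0.646, 0.167, 0.184]
ft_force: [0.6, 0.3, -0.3]
width: 0.005
grasp_force: 0.0
```

>>> {"fn": "play_rows", "kwargs": {"deltas": [[-0.185,-0.007,-0.014,0.02,0.002,-0.006,85],[-0.184,-0.012,-0.014,0.02,0.002,-0.006,85],[-0.184,-0.016,-0.014,0.02,0.002,-0.006,85],[-0.184,-0.02,-0.014,0.02,0.002,-0.006,85]]}}

```text
time_s: 7.92
tool_pos: [0.4206, -0.1981, 0.2268]
orientation: [0.713, 0.69, 0.088, 0.093]
ft_force: [1.5, 0.2, -0.6]
width: 0.845
grasp_force: 0.0
```

>>> {"fn": "play_rows", "kwargs": {"deltas": [[-0.127,0.044,0.1,0.02,0.002,-0.006,85],[-0.129,0.048,0.1,0.02,0.002,-0.006,85],[-0.13,0.052,0.1,0.02,0.002,-0.006,85],[-0.132,0.056,0.09,0.02,0.002,-0.006,85],[0,0,0,0,0,0,85]]}}

```text
time_s: 8.55
tool_pos: [0.4982, -0.3526, 0.1143]
orientation: [0.692, 0.722, 0.006, -0.006]
ft_force: [-0.9, 1.0, -0.3]
width: 0.995
grasp_force: 0.0
```

```bash
python3 - <<'E'
from m import *
p,r,s=pose();print(p,r.as_matrix().round(3).tolist(),s['width'])
t=snap('top');a,m,v,ys=meas(t);print(a,m,a-m)
plan(cork+[0,0,.007],Rc,4)
q=snap('side')
A=cv2.resize(t['img'][200:300,300:480],(720,400),interpolation=cv2.INTER_CUBIC)
b=cv2.resize(q['img'][170:250,300:420],(300,200),interpolation=cv2.INTER_CUBIC)
c=np.zeros((600,720,3),np.uint8);c[:400]=A;c[400:,:300]=b
cv2.imwrite('pics/p4.png',c[:,:,::-1])
E
```

```text
[ 0.49816996 -0.35262391  0.11429107] [[-0.043, 0.999, -0.001], [0.999, 0.043, 0.017], [0.017, -0.001, -1.0]] 0.9948237838758937
-0.13350000000000026 -0.13375722942332902 0.00025722942332875864
dist 27.416448546477962 deg/row 0.26497794791592916
[-0.005, 0.001, 0.091, 0.0, -0.001, -0.001]
[-0.005, 0.001, 0.091, 0.0, -0.001, -0.001]
[-0.004, 0.001, 0.091, 0.0, -0.001, -0.001]
[-0.004, 0.001, 0.091, 0.0, -0.001, -0.001]
```

View pics/p4.png

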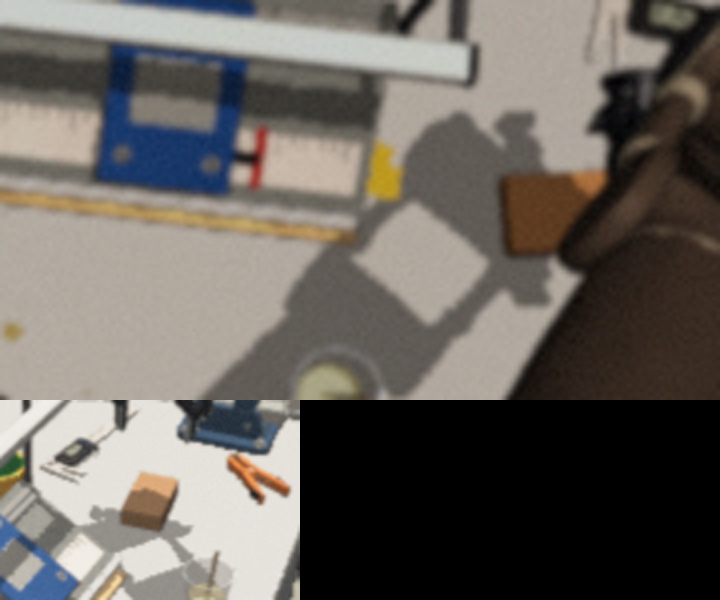

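The stop stands on its mark (tip at (258,157) on the red band), and the cork's left part is visible at (555,215). Calibration agreed at the push, so I'm descending.

>>> {"fn": "play_rows", "kwargs": {"deltas": [[-0.005,0.001,0.09,0,-0.001,-0.001,85],[-0.004,0.001,0.09,0,-0.001,-0.001,85],[-0.004,0.001,0.09,0,-0.001,-0.001,85],[-0.004,0.001,0.09,0,-0.001,-0.001,85],[0,0,0,0,0,0,85]]}}

```text
time_s: 9.28
tool_pos: [0.4993, -0.3542, 0.0124]
orientation: [0.687, 0.727, 0.002, 0.001]
ft_force: [-0.6, 0.6, -0.1]
width: 0.995
grasp_force: 0.0
```

>>> {"fn": "play_rows", "kwargs": {"deltas": [[0,0,0,0,0,0,40],[0,0,0,0,0,0,40],[0,0,0,0,0,0,40],[0,0,0,0,0,0,40],[0,0,0,0,0,0,40]], "force": 40}}

```text
time_s: 9.9
tool_pos: [0.5024, -0.3572, 0.015]
orientation: [0.687, 0.727, 0.002, 0.004]
ft_force: [-1.2, 1.6, 7.8]
width: 0.666
grasp_force: 44.0
```

>>> {"fn": "play_rows", "kwargs": {"deltas": [[0,0,0,0,0,0,80],[0,0,0,0,0,0,80],[0.004,0.005,0.02,0,0,0,80],[0,0,0,0,0,0,80]]}}

```text
time_s: 10.4
tool_pos: [0.5017, -0.3541, 0.005]
orientation: [0.687, 0.727, 0.002, 0.001]
ft_force: [0.0, 0.6, -0.3]
width: 0.937
grasp_force: 0.0
```

```bash
python3 - <<'E'
from m import *
p,r,s=pose();print(p,s['ft_force'],s['width'],s['joint_positions'])
q=snap('side');t=snap('top')
print('tcp side',proj(q,p),'top',proj(t,p))
b=cv2.resize(q['img'][175:235,320:410],(750,500),interpolation=cv2.INTER_CUBIC)
cv2.imwrite('pics/p5.png',b[:,:,::-1])
E
```

```text
[ 0.50173299 -0.35414182  0.0050369 ] [ 0.00687205  0.5628074  -0.29604733] 0.937195948908446 [-0.68720229  0.57689754  1.77302336  0.00456408  0.78908671 -0.74753197]
tcp side [[359.03953322 212.79904018]] top [[439.9358505  252.70434293]]
```

View pics/p5.png

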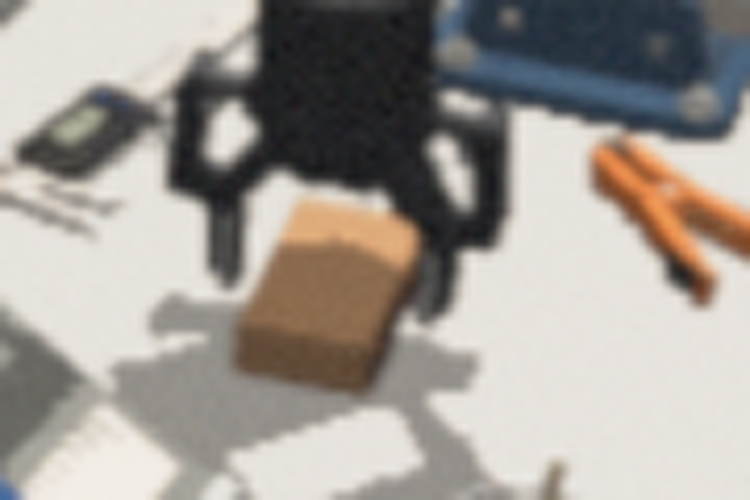

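The side view shows the open fingers astride the cork near its middle, tips at (230,280) and (430,320). Closing.

>>> {"fn": "play_rows", "kwargs": {"deltas": [[0,0,0,0,0,0,40],[0,0,0,0,0,0,40],[0,0,0,0,0,0,40],[0,0,0,0,0,0,40]], "force": 40}}

```text
time_s: 11.0
tool_pos: [0.5026, -0.355, 0.0063]
orientation: [0.687, 0.727, 0.002, 0.002]
ft_force: [0.5, -0.7, 0.6]
width: 0.669
grasp_force: 44.7
```

>>> {"fn": "play_rows", "kwargs": {"deltas": [[0,0,-0.05,0,0,0,40],[0,0,-0.1,0,0,0,40],[0,0,-0.1,0,0,0,40],[0,0,-0.1,0,0,0,40],[0,0,0,0,0,0,40]]}}

```text
time_s: 11.62
tool_pos: [0.5039, -0.3565, 0.1148]
orientation: [0.687, 0.727, 0.002, 0.006]
ft_force: [0.6, -0.2, -1.6]
width: 0.67
grasp_force: 44.6
```

```bash
python3 - <<'E'
from m import *
p,r,s=pose();print(p,r.as_matrix().round(3).tolist(),s['width'])
q=snap('side');t=snap('top');a,m,v,ys=meas(t);print(a-m)
b=cv2.resize(q['img'][150:225,320:420],(640,480),interpolation=cv2.INTER_CUBIC)
cv2.imwrite('pics/p6.png',b[:,:,::-1])
E
```

```text
[ 0.50391364 -0.35654551  0.11482346] [[-0.057, 0.998, 0.011], [0.998, 0.057, -0.005], [-0.006, 0.011, -1.0]] 0.6703100814371911
0.00030086566542850135
```

View pics/p6.png

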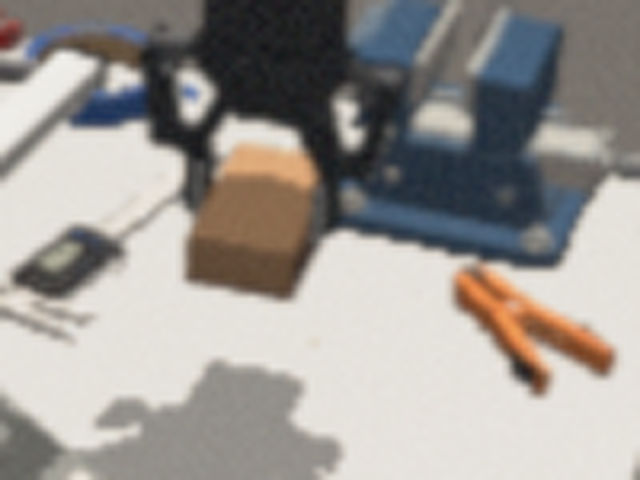

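The cork is lifted level in the grip; its near end face has corners (192,235), (303,253), (293,297) and (188,280) in this 6.4x crop. That was picture 10, so from here I work from numbers only.

```bash
python3 - <<'E'
from m import *
p,r,s=pose();q=snap('side');t=snap('top')
f=lambda u,v:((u+.5)/6.4-.5+320,(v+.5)/6.4-.5+150)
U=[f(192,235),f(303,253)];L=[f(188,280),f(293,297)]
for z in(.1345,.1365):
    w=onplane(q,U,(0,0,z),(0,0,1.));print(z,r.inv().apply(w-p).round(4).tolist())
for z in(.1065,.1085):
    w=onplane(q,L,(0,0,z),(0,0,1.));print(z,r.inv().apply(w-p).round(4).tolist())
# top view: orange mask near projected block
uv=proj(t,p+[0,0,.02])[0].astype(int);print(uv)
h=cv2.cvtColor(t['img'],cv2.COLOR_RGB2HSV)[uv[1]-35:uv[1]+35,uv[0]-45:uv[0]+35]
m=((h[...,0]>3)&(h[...,0]<20)&(h[...,1]>110)&(h[...,2]>60)).astype(np.uint8)
c=max(cv2.findContours(m,0,1)[0],key=cv2.contourArea);b=cv2.boxPoints(cv2.minAreaRect(c))+[uv[0]-45,uv[1]-35]
print(b.tolist(),cv2.contourArea(c));print(r.inv().apply(onplane(t,b,(0,0,.1365),(0,0,1.))-p).round(4).tolist())
E
```

```text
0.1345 [[0.0417, 0.0285, -0.0234], [0.0401, -0.0304, -0.0237]]
0.1365 [[0.0447, 0.0277, -0.0254], [0.0432, -0.0311, -0.0257]]
0.1065 [[0.0416, 0.0295, 0.0046], [0.0398, -0.0269, 0.0043]]
0.1085 [[0.0446, 0.0287, 0.0026], [0.0428, -0.0275, 0.0023]]
[452 246]
[[435.0, 258.0], [435.0, 237.0], [449.0, 237.0], [449.0, 258.0]] 179.0
[[0.0517, -0.0287, -0.0257], [0.0461, 0.0288, -0.0254], [0.0079, 0.0265, -0.0254], [0.0138, -0.031, -0.0257]]
```

```bash
python3 - <<'E'
from m import *
r0=pose()[1]
m=(r0*R.from_rotvec(.5*(r0.inv()*R.from_matrix(Rbed)).as_rotvec())).as_matrix()
a=plan(np.array([.43,-.22,.26]),m,5)
b=plan(bed(.033,.047,.2),Rbed,5,frm=a)
c=plan(bed(.033,.045,.03),Rbed,4,frm=b)
E
```

```text
dist 42.695762467307404 deg/row 2.9901862859017916
[0.092, -0.042, -0.1, -0.016, -0.001, 0.005]
[0.091, -0.038, -0.103, -0.016, -0.001, 0.005]
[0.09, -0.034, -0.105, -0.016, -0.001, 0.005]
[0.089, -0.03, -0.107, -0.016, -0.001, 0.005]
[0.088, -0.026, -0.109, -0.016, -0.001, 0.005]
dist 58.03558103077194 deg/row 2.9901862859017916
[0.191, 0.01, 0.029, -0.016, -0.001, 0.005]
[0.191, 0.006, 0.028, -0.016, -0.001, 0.005]
[0.191, 0.001, 0.028, -0.016, -0.001, 0.005]
[0.192, -0.003, 0.027, -0.016, -0.001, 0.005]
[0.192, -0.007, 0.026, -0.016, -0.001, 0.005]
dist 42.50294107470682 deg/row 0.0
[-0.002, 0.0, 0.142, 0.0, 0.0, 0.0]
[-0.002, 0.0, 0.142, 0.0, 0.0, 0.0]
[-0.002, 0.0, 0.142, 0.0, 0.0, 0.0]
[-0.002, 0.0, 0.142, 0.0, 0.0, 0.0]
```

>>> {"fn": "play_rows", "kwargs": {"deltas": [[0.092,-0.042,-0.1,-0.016,-0.001,0.005,40],[0.091,-0.038,-0.103,-0.016,-0.001,0.005,40],[0.09,-0.034,-0.105,-0.016,-0.001,0.005,40],[0.089,-0.03,-0.107,-0.016,-0.001,0.005,40],[0.088,-0.026,-0.109,-0.016,-0.001,0.005,40]]}}

```text
time_s: 12.45
tool_pos: [0.4294, -0.2194, 0.2605]
orientation: [0.709, 0.693, 0.088, 0.093]
ft_force: [0.4, -1.5, -1.1]
width: 0.665
grasp_force: 44.5
```

>>> {"fn": "play_rows", "kwargs": {"deltas": [[0.191,0.01,0.029,-0.016,-0.001,0.005,40],[0.191,0.006,0.028,-0.016,-0.001,0.005,40],[0.191,0.001,0.028,-0.016,-0.001,0.005,40],[0.192,-0.003,0.027,-0.016,-0.001,0.005,40],[0.192,-0.007,0.026,-0.016,-0.001,0.005,40]]}}

```text
time_s: 13.08
tool_pos: [0.4605, 0.057, 0.2215]
orientation: [0.719, 0.649, 0.167, 0.181]
ft_force: [0.5, -0.6, -1.2]
width: 0.67
grasp_force: 44.6
```

>>> {"fn": "play_rows", "kwargs": {"deltas": [[0,0,0,0,0,0,40],[0,0,0,0,0,0,40]]}}

```text
time_s: 13.32
tool_pos: [0.4614, 0.0553, 0.2222]
orientation: [0.719, 0.65, 0.167, 0.181]
ft_force: [-0.8, -0.7, -1.0]
width: 0.67
grasp_force: 44.5
```

```bash
python3 - <<'E'
from m import *
p,r,s=pose();print(p,F.T@(p-B),s['width'],s['ft_force'],s['joint_positions'].round(2))
plan(bed(.033,.045,.03),Rbed,4)
E
```

```text
[0.46137197 0.05531643 0.22219856] [0.03447591 0.03678177 0.2024538 ] 0.6704077479562444 [-0.78555976 -0.68532755 -0.96719324] [ 0.08 -0.28  2.33 -0.14  0.6   0.28]
dist 43.16395513330138 deg/row 0.10900316667253068
[0.006, -0.001, 0.144, -0.0, -0.001, 0.0]
[0.006, -0.001, 0.144, -0.0, -0.001, 0.0]
[0.006, -0.001, 0.144, -0.0, -0.001, 0.0]
[0.007, -0.001, 0.144, -0.0, -0.001, 0.0]
```

>>> {"fn": "play_rows", "kwargs": {"deltas": [[0.015,-0.001,0.14,0,-0.001,0,40],[0.015,-0.001,0.14,0,-0.001,0,40],[0,-0.001,0.14,0,-0.001,0,40],[0,-0.001,0.14,0,-0.001,0,40],[0,0,0,0,0,0,40]]}}

```text
time_s: 13.95
tool_pos: [0.5401, 0.053, 0.0707]
orientation: [0.722, 0.648, 0.159, 0.183]
ft_force: [-1.4, 1.3, -0.8]
width: 0.671
grasp_force: 44.5
```

```bash
python3 - <<'E'
from m import *
p,r,s=pose();print(p,F.T@(p-B),s['width'],s['ft_force'],(R.from_matrix(Rbed).inv()*r).as_rotvec(True))
t=snap('top');print(meas(t)[:2])
plan(bed(.033,.044,.01),Rbed,3)
# block in top view: orange mask on the bed
img=t['img'];h=cv2.cvtColor(img,cv2.COLOR_RGB2HSV)
m=((h[...,0]>3)&(h[...,0]<20)&(h[...,1]>100)&(h[...,2]>50)).astype(np.uint8);m[:, :265]=0;m[:200]=0;m[262:]=0;m[:,330:]=0
for c in cv2.findContours(m,0,1)[0]:
    if cv2.contourArea(c)>8:
        x,y,w,hh=cv2.boundingRect(c);print((x,y,w,hh),(F.T@(onplane(t,[(x+w-.5,y+hh/2)],bed(0,0,.053),F[:,2])[0]-B)).round(4))
E
```

```text
[0.54010931 0.05299727 0.07073671] [0.03079784 0.04264666 0.03187328] 0.6713661115769097 [-1.41658095  1.32408427 -0.82631645] [ 0.57723959 -0.60302099  0.14318438]
(np.float64(-0.13400000000000026), np.float64(-0.13384471389440897))
dist 7.862401245393235 deg/row 0.21529580352423006
[0.001, 0.0, 0.026, -0.001, 0.001, -0.0]
[0.001, 0.0, 0.026, -0.001, 0.001, -0.0]
[0.001, 0.0, 0.026, -0.001, 0.001, -0.0]
(307, 228, 23, 26) [ 0.0337 -0.0322  0.053 ]
(265, 226, 34, 23) [0.0349 0.0556 0.053 ]
```

>>> {"fn": "play_rows", "kwargs": {"deltas": [[0.002,0.002,0.026,-0.001,0.001,0,40],[0.002,0.002,0.026,-0.001,0.001,0,40],[0.002,0.002,0.02,-0.001,0.001,0,40],[0,0,0,0,0,0,40]]}}

```text
time_s: 14.5
tool_pos: [0.5543, 0.0568, 0.0575]
orientation: [0.718, 0.648, 0.17, 0.186]
ft_force: [-0.7, -0.2, -1.2]
width: 0.668
grasp_force: 44.6
```

```bash
cat >> m.py <<'E'
def rep():
    p,r,s=pose();print('bed',(F.T@(p-B)).round(4),'F bed',(F.T@s['ft_force']).round(1),'tau',(F.T@s['torque']).round(2),'rot',(R.from_matrix(Rbed).inv()*r).as_rotvec(True).round(2),s['width'].round(3),s['time_s'])
    a,m=meas()[:2];print('tip-mark',round(a-m,4))
E
python3 -c "
from m import *
rep()"
```

```text
Traceback (most recent call last):
  File "m.py", line 43, in rep
    p,r,s=pose();print('bed',(F.T@(p-B)).round(4),'F bed',(F.T@s['ft_force']).round(1),'tau',(F.T@s['torque']).round(2),'rot',(R.from_matrix(Rbed).inv()*r).as_rotvec(True).round(2),s['width'].round(3),s['time_s'])
                                                                                                                                                                                     ^^^^^^^^^^^^^^^^
AttributeError: 'float' object has no attribute 'round'
```

```bash
sed -i "s/s\['width'\].round(3)/round(s['width'],3)/" m.py; python3 -c "
from m import *
rep()"
```

```text
bed [0.0365 0.0479 0.0137] F bed [-1.2 -0.3 -0.8] tau [-0.02  0.33  0.02] rot [-0.52  0.2  -0.04] 0.668 14.5
tip-mark -0.0002
```

>>> {"fn": "play_rows", "kwargs": {"deltas": [[0,-0.004,0.01,0.001,0,0,40],[0,-0.004,0.01,0.001,0,0,40],[0,0,0.007,0,0,0,40],[0,0,0,0,0,0,40]]}}

```text
time_s: 15.05
tool_pos: [0.5553, 0.057, 0.0506]
orientation: [0.719, 0.649, 0.168, 0.184]
ft_force: [-16.8, 3.5, 24.9]
width: 0.668
grasp_force: 48.3
```

```bash
python3 -c "
from m import *
rep()"
```

```text
bed [0.0341 0.0482 0.0071] F bed [-3.1  1.8 30.1] tau [-0.04  1.2  -0.06] rot [-0.18  0.17 -0.04] 0.668 15.05
tip-mark 0.0003
```

>>> {"fn": "play_rows", "kwargs": {"deltas": [[0,0,-0.005,0,0,0,40],[0,-0.005,0,0,0,0,40],[0,-0.005,0,0,0,0,40],[0,0,0,0,0,0,40]]}}

```text
time_s: 15.6
tool_pos: [0.5549, 0.0572, 0.0506]
orientation: [0.719, 0.649, 0.169, 0.185]
ft_force: [-1.3, 0.5, 8.0]
width: 0.667
grasp_force: 45.7
```

```bash
python3 -c "
from m import *
rep()"
```

```text
bed [0.0337 0.0483 0.0073] F bed [2.7 0.4 7.7] tau [-0.33  0.    0.1 ] rot [-0.38  0.26 -0.04] 0.667 15.6
tip-mark 0.0003
```

>>> {"fn": "play_rows", "kwargs": {"deltas": [[0,-0.005,-0.001,0,0,0,40],[0,-0.005,0,0,0,0,40],[0,-0.003,0,0,0,0,40],[0,0,0,0,0,0,40]]}}

```text
time_s: 16.15
tool_pos: [0.553, 0.0575, 0.0498]
orientation: [0.719, 0.648, 0.171, 0.185]
ft_force: [2.5, -1.7, 5.8]
width: 0.669
grasp_force: 45.2
```

```bash
python3 -c "
from m import *
rep()"
```

```text
bed [0.0316 0.0484 0.0075] F bed [ 5.1 -1.4  3.8] tau [-0.46 -0.56 -0.02] rot [-0.52  0.31  0.02] 0.669 16.15
tip-mark -0.0001
```

>>> {"fn": "play_rows", "kwargs": {"deltas": [[-0.008,0.003,0,0.001,0,0,40],[-0.01,0,0,0,0,0,40],[-0.01,0,0,0,0,0,40],[0,0,0,0,0,0,40]]}}

```text
time_s: 16.7
tool_pos: [0.5521, 0.05, 0.0497]
orientation: [0.719, 0.648, 0.17, 0.184]
ft_force: [-0.2, 4.6, 6.7]
width: 0.669
grasp_force: 45.6
```

```bash
python3 -c "
from m import *
rep()"
```

```text
bed [0.0315 0.0409 0.0075] F bed [2.6 4.5 6.2] tau [ 0.31 -0.01 -0.15] rot [-0.33  0.39  0.05] 0.669 16.7
tip-mark -0.0002
```

>>> {"fn": "play_rows", "kwargs": {"deltas": [[0,0.003,-0.004,0,0,0,40],[-0.006,0,0,0,0,0,40],[-0.004,0,0,0,0,0,40],[0,0,0,0,0,0,40]]}}

```text
time_s: 17.25
tool_pos: [0.5513, 0.0465, 0.0505]
orientation: [0.719, 0.648, 0.169, 0.183]
ft_force: [4.8, 3.9, 1.3]
width: 0.666
grasp_force: 44.8
```

```bash
python3 -c "
from m import *
rep()"
```

```text
bed [0.0314 0.0374 0.0084] F bed [ 4.5  4.4 -1. ] tau [ 0.61 -0.51 -0.25] rot [-0.23  0.34  0.05] 0.666 17.25
tip-mark -0.0002
```

>>> {"fn": "play_rows", "kwargs": {"deltas": [[-0.003,0.004,0,0,0,0,40],[-0.003,0,0,0,0,0,40],[0,0,0,0,0,0,40]]}}

```text
time_s: 17.68
tool_pos: [0.5512, 0.0457, 0.0504]
orientation: [0.719, 0.649, 0.169, 0.183]
ft_force: [2.3, 9.7, -0.5]
width: 0.666
grasp_force: 44.8
```

```bash
python3 -c "
from m import *
rep()"
```

```text
bed [0.0314 0.0366 0.0084] F bed [ 0.9  9.9 -1. ] tau [ 1.43 -0.14 -0.36] rot [-0.19  0.42  0.04] 0.666 17.675
tip-mark -0.0007
```

>>> {"fn": "play_rows", "kwargs": {"deltas": [[0.006,0,0.003,0,0,0,40],[0,0,0.002,0,0,0,40],[0,0,0,0,0,0,40]]}}

```text
time_s: 18.1
tool_pos: [0.5517, 0.046, 0.0494]
orientation: [0.719, 0.649, 0.168, 0.183]
ft_force: [0.0, 4.2, 8.3]
width: 0.667
grasp_force: 45.8
```

```bash
python3 -c "
from m import *
rep()"
```

```text
bed [0.0314 0.0369 0.0073] F bed [3.6 4.2 7.5] tau [ 0.28 -0.29 -0.27] rot [-0.1   0.25  0.01] 0.667 18.1
tip-mark -0.0007
```

>>> {"fn": "play_rows", "kwargs": {"deltas": [[0.002,0,-0.001,0,0,0,62],[0,0,0,0,0,0,66],[0,0,0,0,0,0,76],[0,0,0,0,0,0,76],[0,0,0,0,0,0,76]]}}

```text
time_s: 18.77
tool_pos: [0.5502, 0.0462, 0.0484]
orientation: [0.72, 0.649, 0.166, 0.182]
ft_force: [-0.1, -0.8, 0.6]
width: 0.889
grasp_force: 0.0
```

```bash
python3 -c "
from m import *
rep()"
```

```text
bed [0.0295 0.0369 0.0071] F bed [ 0.2 -0.9  0.5] tau [-0.    0.29 -0.01] rot [ 0.1   0.18 -0.02] 0.889 18.775
tip-mark -0.0007
```

Released without contact forces. Retracting square to the bed.

>>> {"fn": "play_rows", "kwargs": {"deltas": [[0,0,-0.03,0,0,0,80],[0,0,-0.1,0,0,0,80],[0,0,-0.15,0,0,0,80],[0,0,-0.15,0,0,0,80],[0,0,-0.15,0,0,0,80]]}}

```text
time_s: 19.45
tool_pos: [0.4667, 0.0544, 0.2025]
orientation: [0.72, 0.649, 0.167, 0.182]
ft_force: [0.8, 0.5, 1.3]
width: 0.937
grasp_force: 0.0
```

>>> {"fn": "play_rows", "kwargs": {"deltas": [[0,-0.15,-0.1,0,0,0,80],[0,-0.18,-0.05,0,0,0,80],[0,0,0,0,0,0,80],[0,0,0,0,0,0,80]]}}

```text
time_s: 19.95
tool_pos: [0.3606, 0.0657, 0.1945]
orientation: [0.719, 0.649, 0.168, 0.183]
ft_force: [0.2, 0.5, -0.3]
width: 0.939
grasp_force: 0.0
```

```bash
python3 - <<'E'
from m import *
rep()
t=snap('top');q=snap('side')
f1=lambda i,a:cv2.cvtColor(i,cv2.COLOR_RGB2HSV)
for n,s,box in(('top',t,(255,200,330,262)),('side',q,(230,215,330,320))):
    x0,y0,x1,y1=box;h=f1(s['img'],0)[y0:y1,x0:x1]
    m=((h[...,0]>3)&(h[...,0]<16)&(h[...,1]>105)&(h[...,2]>50)).astype(np.uint8)
    m=cv2.morphologyEx(m,cv2.MORPH_OPEN,np.ones((4,4),np.uint8))
    for c in cv2.findContours(m,0,1)[0]:
        a=cv2.contourArea(c)
        if a<60: continue
        b=cv2.boxPoints(cv2.minAreaRect(c))+[x0,y0];w=onplane(s,b,bed(0,0,.028),F[:,2])
        print(n,a,b.round(1).tolist(),((w-B)@F).round(4).tolist())
# expected corners
E=np.array([bed(x,y,.028) for x,y in((.0,-.0155),(.058,-.0155),(.058,.0845),(0,.0845))])
print('exp top',proj(t,E).round(1).tolist());print('exp side',proj(q,E).round(1).tolist())
E
```

```text
bed [-0.0677  0.0366  0.2267] F bed [-0.   0.5 -0.3] tau [0.   0.23 0.08] rot [-0.12  0.26 -0.03] 0.939 19.95
tip-mark -0.0007
top 679.0 [[289.8, 245.6], [292.5, 223.9], [326.6, 228.2], [323.9, 249.9]] [[-0.0012, 0.0795, 0.028], [0.0649, 0.0768, 0.028], [0.0624, -0.0208, 0.028], [-0.0039, -0.0196, 0.028]]
side 515.5 [[285.7, 274.6], [305.1, 251.7], [319.9, 264.3], [300.6, 287.2]] [[0.0546, 0.095, 0.028], [0.0554, -0.0152, 0.028], [-0.002, -0.0138, 0.028], [0.0004, 0.0962, 0.028]]
exp top [[322.6, 248.5], [324.6, 229.5], [289.6, 226.0], [288.1, 245.0]]
exp side [[319.7, 263.6], [304.4, 251.1], [286.7, 271.5], [302.8, 284.7]]
```

The block lies flat, square and at the ledge, with its end at the stop, and both views agree with this. The tip is 0.7 mm past the mark's middle. Handing in.

```bash
python3 -c "
from workcell import arm
print(arm.hand_in())"
```

```text
the job is handed in; nothing more can be done
None
```

I handed the job in at about 20 s. By my measurements the pointer is about 0.7 mm past the middle of the red mark, and the cork block lies flat and square against the ledge and the stop's left face. The gripper is clear of everything, and the hand-in call returned no verdict.

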